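Fit the rotor sleeve on the bench mill's drive shaft

ROBOT

A 6-joint arm with a two-finger parallel gripper is mounted at the origin on the work surface. World frame = base frame: x ahead of the robot, y to its left, z up, the work surface at z = 0. Lengths are in m, angles in degrees, forces in N, time in s.
With the tool pointing down it reaches from about 0.325 to 0.85 m from the base axis. Payload 15.5 kg.
Tool frame: the origin (TCP) lies midway between the tips of the shut fingers; the grasp point (between the pads) lies 19 mm behind it; y points along the fingers, x is the direction in which the jaws open and shut, and the axes are right-handed (so a half turn about y gives the same grasp; the last joint's range is limited). The gripper opens to 91 mm and grips with 3 to 60 N. Pads are 32 mm wide; open, the fingers measure 118 mm over their backs; the gripper's body (76 mm by 178 mm) begins 60 mm behind the grasp point.
Start: joints at [-68.497, 28.281, 77.091, -0, 74.628, -5.472], TCP at [0.284, -0.557, 0.214] pointing down, gripper open.
Joint ranges: [-166.48, 166.48], [-47.26, 123.95], [12.59, 153.08], [-70.14, 250.14], [6.76, 159.57], [-176.63, 176.63]. Speed limits (degrees/s): [108.29, 108.29, 147.25, 172.46, 172.46, 172.46].

INTERFACE

Orientations are given as a 3x3 rotation matrix whose columns are the frame's x, y, z axes.
In Python, from bench import ctrl gives the robot as it stands. The module is installed in compiled form; this text tells all that it offers. Calls block until the motion is done:
- ctrl.goto(position, orientation): joint-space move of the TCP to a pose.
- ctrl.move_l(position, vel=0.15, ori=None, contact_N=None): straight line of the TCP; ori=None keeps the orientation; vel is the mean speed in m/s. With contact_N (N) it stops when the force on the tool has changed by that much, and returns True; else False.
- ctrl.movej(angles): joint-space move.
- ctrl.command_gripper(opening): opening from 0.0 (shut) to 1.0 (fully open); the grip force is fixed at half the most; returns when the fingers have stopped.
- ctrl.sleep(seconds).
- ctrl.ik(position, orientation): joint angles nearest the present ones, or None.
- ctrl.read_camera(name): name is "scene" or "top"; returns the picture (480x640x3 uint8, blue, green, red); there is no depth.
- ctrl.camera_params(name): a dict with "fx", "fy", "cx", "cy" (pixels), "pose" (4x4, takes a point from camera to world coordinates). Camera axes: x right, y up, looking along -z (the intrinsics and any distortion apply to the point x, -y, -z); pixel columns grow to the right and rows downward; lengths in m; the calibration is good to about 2 mm. A picture is of the moment at which its call begins. camera_params takes no time and is no camera call.
A pose or a line that the arm cannot do raises ctrl.MotionError and nothing moves.
- ctrl.sign_off(): hands the job in, once; it reports no verdict.
Readings, each from a call of its own:
- ctrl.current_t(): time.
- ctrl.current_q(): joint angles.
- ctrl.current_dq(): joint speeds.
- ctrl.current_effort(): joint torques, N m.
- ctrl.current_tool_pos(): TCP position.
- ctrl.current_eef_rot(): TCP orientation.
- ctrl.current_contact_force(): force on the tool from outside, world axes, zero at the start.
- ctrl.current_wrist_torque(): the same for the moment, N m.
- ctrl.current_grip_width(): opening from 0.0 (shut) to 1.0 (fully open).
Only numpy, scipy, OpenCV 4.12 (cv2) and the standard library are available. Lean on these libraries where they do the work, as an engineer would, in place of code of your own. Each camera call takes 0.05 s, during which the arm holds its last target.

TASK

Fit the slotted rotor sleeve, slots down, onto the bench mill's upright drive shaft under the overhanging head: keep hold of it while it slides down the shaft (do not drop or ram it), and turn it by feel until its slots engage the shaft's cross-pin and it sits fully home on the collar. Then let go of it. Leave the plain spacer, the amber bottle and the white beaker standing where they are.

Things in the scene. Friction and masses are not known exactly. Their poses are not given: they have to be found in the camera images.
- sleeve: Rotor sleeve: aluminium tube standing upright on its slotted foot, 90 mm tall, outside diameter 46 mm, bore 34 mm right through, about 0.2 kg. Its lowest 15 mm has four slots through the wall, 11 mm wide, one every 90 degrees (one on its own +x), with four broad teeth between. Origin: centre of the underside (teeth tips), z up the bore. Sleeve and spacer may have swapped places.
- mill: Bench mill, fixed. Origin: on the bench under the shaft axis; z up; front faces its -x, roughly towards the robot (yaw within 0.25 rad). White base plate 220 x 220 x 20 mm, centred 20 mm to +x of the axis. Its bare column, diameter 24 mm, stands 95 mm to +x and 85 mm to +y of the axis. A steel drive shaft, diameter 31 mm, stands upright in the middle.
- shaft_top (a point): Centre of the drive shaft's top end, 110 mm above the bench; edge chamfered 4 mm wide, 5 mm high. The sleeve's bore has 1.5 mm clearance all round the shaft. Axes are the mill's.
- collar (a point): Centre of the upper face of the collar (steel disc, diameter 68 mm) at the shaft's foot, 30 mm above the bench, 80 mm below the shaft's top. The sleeve's teeth must stand on it. Axes are the mill's, not the pin's.
- pin (a point): Middle of the cross-pin, on the shaft's axis 8.5 mm above the collar: level square-edged steel bar 8 mm wide, 7 mm high, sticking out 7.5 mm on both sides of the shaft. Its direction differs every time and is not reported (the point's axes are the mill's). A sleeve with its teeth on the pin stops 12 mm high; lightly pressed and turned by up to 90 degrees it drops in (fit: 4 degrees). The braked shaft stays still.
- head (a point): Middle of the lower front edge of the grey head (150 x 170 x 120 mm, 170 along y), 340 mm above the bench, 20 mm to -x and 20 mm to +y of the shaft axis. It overhangs the shaft, so an upright tool cannot come over it: come from the front, leaning 30 to 45 degrees from vertical. Axes are the mill's.
- spacer: Plain aluminium spacer tube without slots, 60 mm tall, outside diameter 46 mm, bore 24 mm, standing upright. Origin: centre of its underside. Bystander.
- amber: Amber bottle with black cap, diameter 68 mm, 150 mm tall. Origin: centre of its underside. Bystander.
- beaker: White ceramic beaker, rim diameter 80 mm, 100 mm tall. Origin: centre of its underside. Bystander.
Things that resemble listed ones, but are neither listed nor needed, are in the scene too. Leave any red look-alike of the sleeve alone.

How it is judged:
By the outcome, as a careful person would: the job done as asked, in the order asked, and still so for the second after the job is handed in, with the robot touching nothing.
It also fails if it takes over 67 s, if anything falls off the work surface, if the arm or the gripper's body presses on something with over 40 N, if the wrist force passes 120 N, or if a joint passes its speed limit or range.

## Working session

There is one attempt and no reset: what is moved stays moved. The work goes in short steps, each a Python script; the robot and the scene stay as the last script left them, time stands still between calls to the robot, and variables do not carry over. Pictures are saved under pics/ and viewed, and the job is handed in when it is done.

```bash
mkdir -p pics; python3 - <<'E'
from bench import ctrl
import cv2,numpy as np
np.set_printoptions(precision=4,suppress=True)
for n in("scene","top"):
    im=ctrl.read_camera(n); cv2.imwrite(f"pics/{n}0.png",im); print(n,ctrl.camera_params(n))
print(ctrl.current_t(),ctrl.current_tool_pos(),ctrl.current_eef_rot(),ctrl.current_contact_force())
E
```

```text
scene {'fx': 470.77700089882177, 'fy': 470.77700089882177, 'cx': 316.38567066462616, 'cy': 237.30542283881076, 'pose': array([[ 0.4277, -0.7443,  0.5129,  1.0603],
       [ 0.9038,  0.3591, -0.2326, -0.3152],
       [-0.0111,  0.5631,  0.8263,  1.0432],
       [ 0.    ,  0.    ,  0.    ,  1.    ]])}
top {'fx': 438.5457486322769, 'fy': 438.5457486322769, 'cx': 322.3785206052994, 'cy': 241.10448297939166, 'pose': array([[-0.0273,  0.9959, -0.0857,  0.4928],
       [-0.9996, -0.0277, -0.0029, -0.0865],
       [-0.0053,  0.0856,  0.9963,  1.1536],
       [ 0.    ,  0.    ,  0.    ,  1.    ]])}
0.1 [ 0.2834 -0.5567  0.2134] [[ 0.4536 -0.0004  0.8912]
 [-0.8912  0.001   0.4536]
 [-0.0011 -1.      0.0001]] [-0.7994  0.1859 -0.1286]
```

View pics/scene0.png

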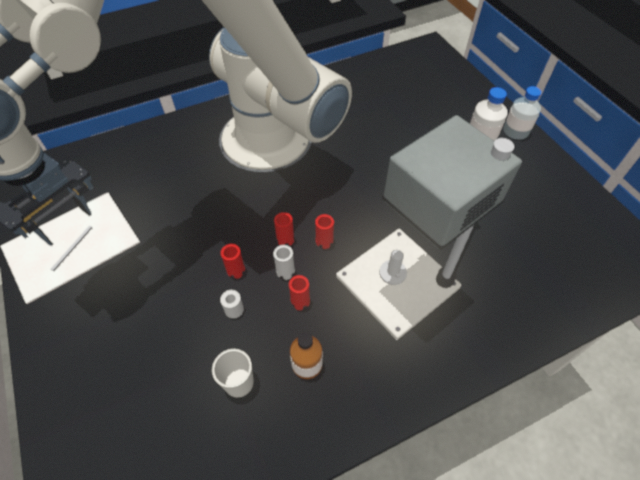

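View pics/top0.png

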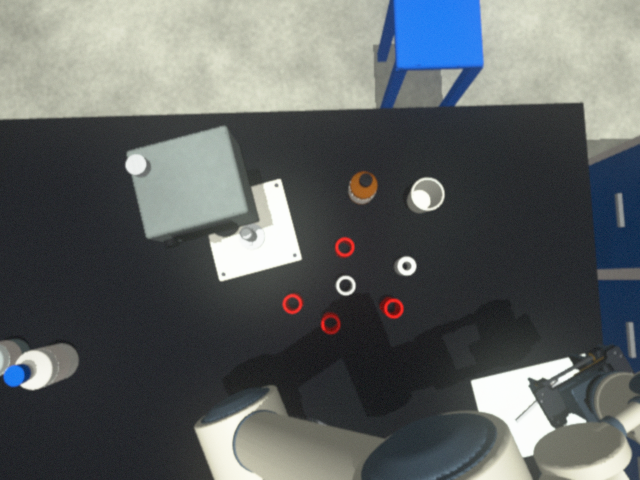

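```bash
python3 - <<'E'
import cv2,numpy as np
t=cv2.imread("pics/top0.png");s=cv2.imread("pics/scene0.png")
cv2.imwrite("pics/tz.png",cv2.resize(t[170:350,200:440],None,fx=3.3,fy=3.3,interpolation=cv2.INTER_CUBIC))
cv2.imwrite("pics/sz.png",cv2.resize(s[200:345,210:470],None,fx=3,fy=3,interpolation=cv2.INTER_CUBIC))
E
```

```text
(no output)
```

View pics/tz.png

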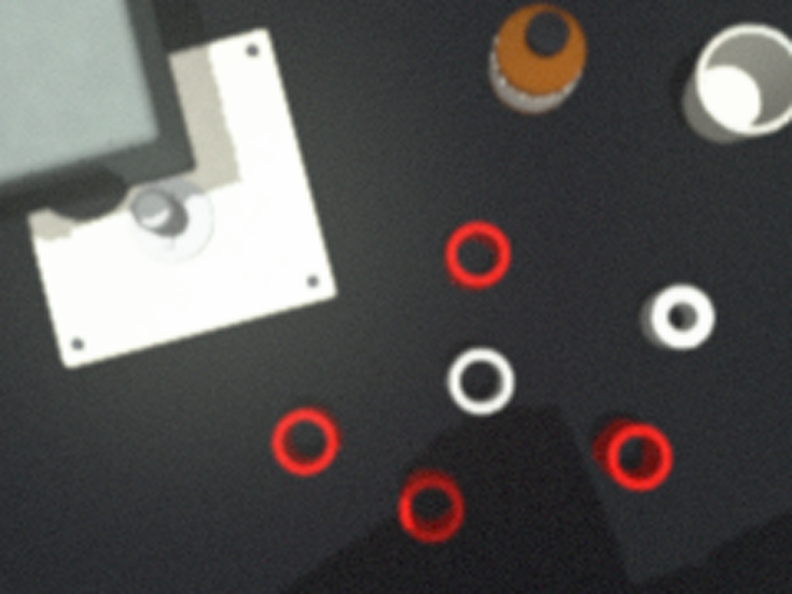

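View pics/sz.png

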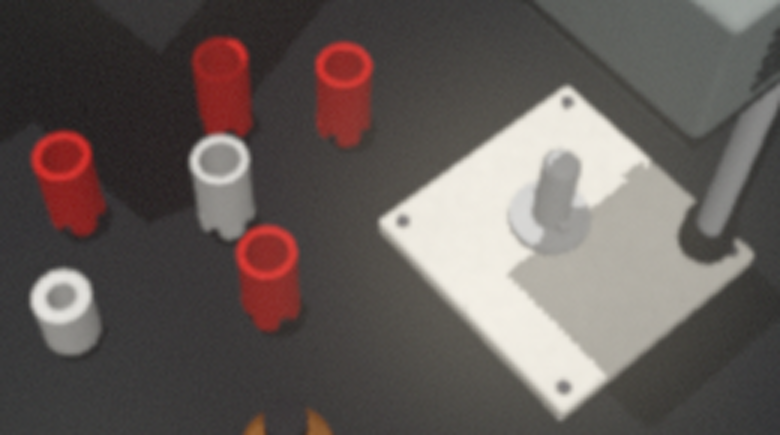

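```bash
cat > h.py <<'E'
from bench import ctrl
import cv2,numpy as np
np.set_printoptions(precision=4,suppress=True)
def ray(n,u,v):
    p=ctrl.camera_params(n);T=p["pose"]
    d=np.array([(u-p["cx"])/p["fx"],-(v-p["cy"])/p["fy"],-1.])
    return T[:3,3],T[:3,:3]@d
def onplane(n,u,v,z):
    o,d=ray(n,u,v);return o+d*(z-o[2])/d[2]
def proj(n,P):
    p=ctrl.camera_params(n);T=p["pose"];c=T[:3,:3].T@(np.array(P)-T[:3,3])
    return np.array([p["cx"]+p["fx"]*c[0]/-c[2],p["cy"]-p["fy"]*c[1]/-c[2]])
def tri(a,b):
    (o1,d1),(o2,d2)=ray("top",*a),ray("scene",*b)
    d1=d1/np.linalg.norm(d1);d2=d2/np.linalg.norm(d2)
    s=np.linalg.lstsq(np.c_[d1,-d2],o2-o1,rcond=None)[0]
    p,q=o1+s[0]*d1,o2+s[1]*d2
    return (p+q)/2,np.linalg.norm(p-q)
E
python3 - <<'E'
from h import *
t=cv2.imread("pics/top0.png");s=cv2.imread("pics/scene0.png")
# tubes
for n,im in(("top",t),("scene",s)):
    hsv=cv2.cvtColor(im,cv2.COLOR_BGR2HSV)
    red=((hsv[...,1]>150)&((hsv[...,0]<8)|(hsv[...,0]>172))&(hsv[...,2]>70)).astype(np.uint8)
    wh=((hsv[...,1]<60)&(hsv[...,2]>(150 if n=="top" else 165))).astype(np.uint8)
    for nm,m in(("red",red),("wh",wh)):
        cs,_=cv2.findContours(m,cv2.RETR_EXTERNAL,cv2.CHAIN_APPROX_NONE)
        for c in cs:
            if 100<cv2.contourArea(c)<20000:
                x,y,w,h=cv2.boundingRect(c)
                if 200<x<430 and 150<y<400:
                    (cx,cy),r=cv2.minEnclosingCircle(c); M=cv2.moments(c)
                    print(n,nm,(x,y,w,h),(round(cx,1),round(cy,1)),round(r,1),"m",round(M['m10']/M['m00'],1),round(M['m01']/M['m00'],1),onplane(n,M['m10']/M['m00'],M['m01']/M['m00'],.09))
                    if w>60: print(cv2.approxPolyDP(c,4,True).squeeze().tolist())
print("shafttop",tri((200+152/3.3,170+207/3.3),(210+562/3,200+162/3)), onplane("top",200+152/3.3,170+207/3.3,.11),onplane("scene",210+562/3,200+162/3,.11))
print("sleeve top c",tri((345.6,285.6),(210+220/3,200+158/3)),onplane("scene",210+220/3,200+158/3,.09))
for u,v in((336,294),(66,367),(28,212),(268,29)): print("plate top",onplane("top",200+u/3.3,170+v/3.3,.02))
for u,v in((380,222),(567,85),(562,418),(754,258)): print("plate scn",onplane("scene",210+u/3,200+v/3,.02))
print("collar",onplane("scene",210+549/3,200+213/3,.03),onplane("top",200+173/3.3,170+221/3.3,.03))
E
```

```text
top red (320, 312, 21, 23) (330.0, 322.9) 11.3 m 330.2 323.1 [ 0.3868 -0.0967  0.09  ]
top red (380, 297, 24, 22) (391.4, 307.2) 12.2 m 391.8 307.3 [ 0.4201 -0.2455  0.09  ]
top red (282, 293, 21, 21) (292.1, 303.1) 10.4 m 292.2 303.3 [ 0.4362 -0.0067  0.09  ]
top red (335, 237, 20, 21) (344.4, 247.1) 10.4 m 344.3 246.9 [ 0.5687 -0.1361  0.09  ]
top wh (336, 276, 20, 19) (345.3, 285.0) 9.8 m 345.3 285.0 [ 0.4765 -0.1357  0.09  ]
top wh (397, 257, 19, 19) (406.3, 265.6) 9.6 m 406.2 265.6 [ 0.5191 -0.2845  0.09  ]
top wh (209, 179, 93, 102) (250.2, 229.6) 58.7 m 258.7 237.2 [0.5981 0.0716 0.09  ]
[[280, 179], [252, 187], [258, 222], [227, 237], [209, 236], [220, 280], [301, 259]]
top wh (411, 178, 34, 33) (427.2, 193.7) 16.9 m 427.2 193.8 [ 0.6936 -0.3437  0.09  ]
scene red (289, 275, 20, 35) (298.0, 292.0) 17.3 m 299.0 291.0 [ 0.5851 -0.1458  0.09  ]
scene red (220, 243, 25, 36) (233.0, 260.5) 18.0 m 232.5 259.6 [ 0.4399 -0.2542  0.09  ]
scene red (315, 214, 19, 35) (324.5, 230.9) 17.1 m 323.9 229.5 [ 0.4557 -0.0203  0.09  ]
scene red (274, 212, 20, 33) (285.7, 228.1) 16.8 m 283.8 227
[... 622 characters left out ...]
432, 186], [447, 198], [467, 197], [495, 177], [486, 180], [487, 168], [483, 173], [453, 163], [447, 153], [442, 159], [435, 156], [437, 165]]
shafttop (array([0.6072, 0.0976, 0.112 ]), np.float64(0.0017422501062733487)) [0.6078 0.0988 0.11  ] [0.606  0.0976 0.11  ]
sleeve top c (array([ 0.4748, -0.1369,  0.0902]), np.float64(0.0011818819716378044)) [ 0.4745 -0.1374  0.09  ]
plate top [ 0.5452 -0.0287  0.02  ]
plate top [0.494  0.1835 0.02  ]
plate top [0.6165 0.2126 0.02  ]
plate top [0.7577 0.0205 0.02  ]
plate scn [ 0.5474 -0.0291  0.02  ]
plate scn [0.4946 0.1829 0.02  ]
plate scn [0.7609 0.0187 0.02  ]
plate scn [0.7098 0.2306 0.02  ]
collar [0.6053 0.0977 0.03  ] [0.6052 0.0967 0.03  ]
```

```bash
python3 - <<'E'
from h import *
t=cv2.imread("pics/top0.png");s=cv2.imread("pics/scene0.png")
def z(im,x0,x1,y0,y1,g=1):
    c=cv2.resize(im[y0:y1,x0:x1],(390,290),interpolation=cv2.INTER_CUBIC).astype(float)
    lo,hi=np.percentile(c,1),np.percentile(c,99.5); return np.clip((c-lo)/(hi-lo)*255,0,255).astype(np.uint8)
a=np.hstack([z(s,375,415,240,270),z(t,232,272,218,248)])
b=np.hstack([z(s,264,304,240,284),z(t,330,362,270,300)])
cv2.imwrite("pics/zz.png",np.vstack([a,b]))
E
```

```text
(no output)
```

View pics/zz.png

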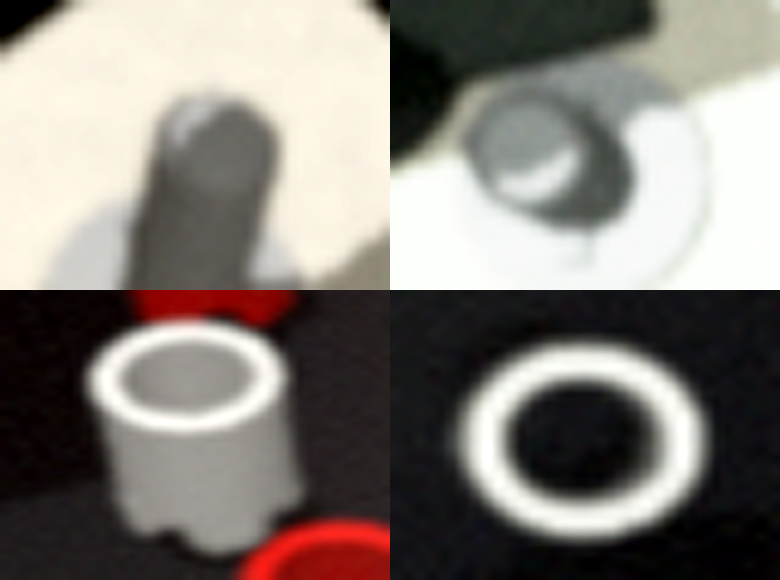

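```bash
python3 - <<'E'
from h import *
fr={n:[ctrl.read_camera(n) for _ in range(4)] for n in("top","scene")}
t=np.mean(fr["top"],0);s=np.mean(fr["scene"],0)
np.save("t.npy",t);np.save("s.npy",s)
def z(im,x0,x1,y0,y1,lo,hi,W=400,H=300):
    c=cv2.resize(im[y0:y1,x0:x1],(W,H),interpolation=cv2.INTER_CUBIC)
    return np.clip((c-lo)/(hi-lo)*255,0,255).astype(np.uint8)
a=np.hstack([z(s,380,412,256,280,40,200),z(s,380,412,256,280,150,255)])
b=np.hstack([z(t,236,268,224,248,40,200),z(t,236,268,224,248,190,255)])
cv2.imwrite("pics/zz2.png",np.vstack([a,b]))
print(ctrl.current_t())
E
```

```text
0.5
```

View pics/zz2.png

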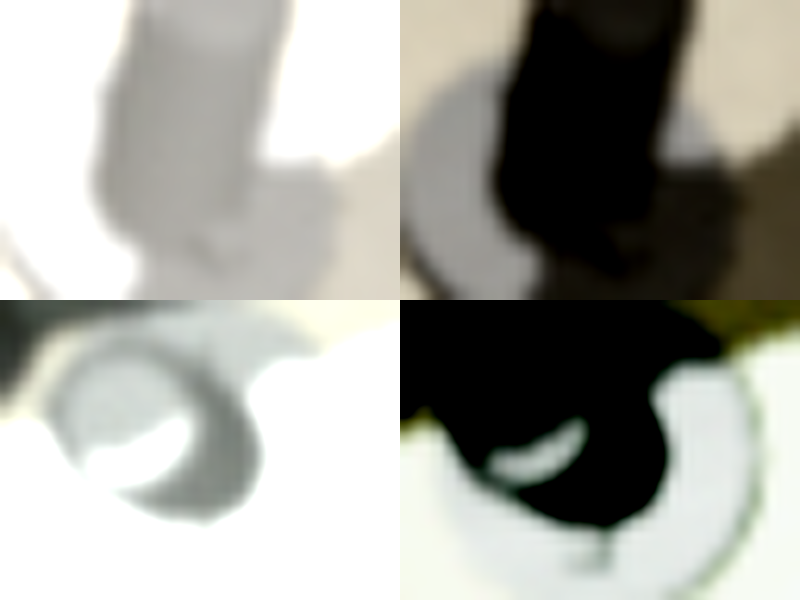

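```bash
python3 - <<'E'
from h import *
c=np.array([.6065,.0973])
for n,u,v,z in(("top",252.4,245.0,.042),("top",249.8,245.6,.042),("top",252.4,227.6,.042),("top",251.1,245.3,.042),("scene",397.2,277.3,.038),("scene",395.6,275.2,.042)):
    P=onplane(n,u,v,z);d=P[:2]-c;print(n,P,np.hypot(*d),np.degrees(np.arctan2(d[1],d[0])))
m=np.radians(13.8)
for n in("top","scene"):
  for a in range(150,220,10):
    e=[proj(n,[*(c+.023*np.array([np.cos(np.radians(a+s)),np.sin(np.radians(a+s))])),.042]) for s in(-10,0,10)]
    print(n,a,np.round(np.ravel(e),1))
# sleeve slots
c=np.array([.4753,-.1368])
for a in range(-180,180,15):
    print(a,proj("scene",[*(c+.023*np.array([np.cos(np.radians(a)),np.sin(np.radians(a))])),.012]))
E
```

```text
top [0.5835 0.0951 0.042 ] 0.023155891031643287 -174.47988579922213
top [0.5821 0.1017 0.042 ] 0.02479145186586903 169.75033874513963
top [0.628  0.0945 0.042 ] 0.02169086227402217 -7.512840103308948
top [0.5828 0.0984 0.042 ] 0.02374731721327977 177.36421052267843
scene [0.6286 0.0946 0.038 ] 0.0222726895761011 -6.860020979388438
scene [0.6236 0.0925 0.042 ] 0.017761420244119187 -15.627330530480602
top 150 [245.7 243.1 247.  243.9 248.4 244.5]
top 160 [247.  243.9 248.4 244.5 250.  244.9]
top 170 [248.4 244.5 250.  244.9 251.5 245. ]
top 180 [250.  244.9 251.5 245.  253.1 244.8]
top 190 [251.5 245.  253.1 244.8 254.6 244.4]
top 200 [253.1 244.8 254.6 244.4 256.  243.7]
top 210 [254.6 244.4 256.  243.7 257.3 242.7]
scene 150 [395.2 261.2 393.6 261.  392.  261. ]
scene 160 [393.6 261.  392.  261.  390.4 261.3]
scene 170 [392.  261.  390.4 261.3 389.  261.8]
scene 180 [390.4 261.3 389.  261.8 387.6 262.5]
scene 190 [389.  261.8 387.6 262.5 386.5 263.4]
scene 200 [387.6 262.5 386.5 263.4 385.6 264.5]
scene 210 [386.5 263.4 385.6 264.5 384.9 265.7]
-180 [282.2696 262.3008]
-165 [280.2457 263.4022]
-150 [278.5916 264.9069]
-135 [277.4202 266.7167]
-120 [276.814  268.7118]
-105 [276.8187 270.7582]
-90 [277.4391 272.7162]
-75 [278.6373 274.4498]
-60 [280.3341 275.8369]
-45 [282.4137 276.7785]
-30 [284.7316 277.2067]
-15 [287.1253 277.0905]
0 [289.4263 276.4382]
15 [291.4737 275.2967]
30 [293.1255 273.7481]
45 [294.2694 271.9023]
60 [294.8304 269.8886]
75 [294.7747 267.8461]
90 [294.1114 265.9135]
105 [292.8898 264.2199]
120 [291.1953 262.8767]
135 [289.1432 261.9711]
150 [286.8705 261.5615]
165 [284.5278 261.6738]
```

```bash
cat >> h.py <<'E'
LEAN=37.
def ori(h,L=LEAN):
    h,L=np.radians(h),np.radians(L)
    x=np.array([np.sin(h),-np.cos(h),0]);y=np.array([np.sin(L)*np.cos(h),np.sin(L)*np.sin(h),-np.cos(L)])
    return np.c_[x,y,np.cross(x,y)]
GZ=.07
def tcp(foot,h,off=(0,0),L=LEAN):
    # TCP for a sleeve whose foot centre is at foot, held at GZ above its foot; off: sleeve axis relative to grasp point (forward,left)
    R=ori(h,L);c,s=np.cos(np.radians(h)),np.sin(np.radians(h))
    g=np.array(foot,float)+[0,0,GZ]-np.array([c*off[0]-s*off[1],s*off[0]+c*off[1],0])
    return g+.019*R[:,1]
SL=np.array([.4753,-.1368,0]);SH=np.array([.6065,.0972,0])
E
python3 - <<'E'
from h import *
print(ctrl.current_q())
for h in(-45,-35,-25,-15):
  for z in(0,.13): print("g",h,z,ctrl.ik(tcp(SL+[0,0,z],h),ori(h)))
for h in(-30,-15,0,20,40,60):
  for z in(.03,.13): print("m",h,z,ctrl.ik(tcp(SH+[0,0,z],h),ori(h)))
E
```

```text
[-68.4966  28.2828  77.0919  -0.0008  74.6253  -5.4723]
g -45 0 [  -9.4074   36.2695  130.255   230.3965   27.04   -107.3577]
g -45 0.13 None
g -35 0 [-15.0081  36.6573 133.5061 206.0566  27.931  -97.163 ]
g -35 0.13 [-15.0081  14.1375 125.3554 -66.6685  12.9485 172.3283]
g -25 0 [-21.5833  37.0724 135.6007 184.1527  29.689  -90.8793]
g -25 0.13 None
g -15 0 [-28.4811  37.2248 136.2261 164.0325  30.6641 -87.0115]
g -15 0.13 [-28.4811  13.0009 127.5071  68.1433   8.6944  11.2479]
m -30 0.03 None
m -30 0.13 [ 17.3507  24.4562 104.5039 -50.5197  34.9939 175.7672]
m -15 0.03 None
m -15 0.13 [ 12.0712  22.1257 109.3645 -48.3941  21.4869 158.5421]
m 0 0.03 [   5.2598   32.7757  117.2645  204.6235    7.6089 -110.2273]
m 0 0.13 [  5.2598  20.777  112.1455 -17.3388  10.668  111.2615]
m 20 0.03 [ -4.2768  32.8244 117.0416 106.5485  14.9589 -36.9051]
m 20 0.13 [ -4.2768  20.8772 111.9397  49.2816  19.0542  22.5111]
m 40 0.03 [-11.5744  33.9952 112.158   74.114   29.3533 -27.1088]
m 40 0.13 [-11.5744  23.0773 107.3878  52.2641  36.5957  -1.2442]
m 60 0.03 [-15.3041  36.3146 103.9653  55.9814  44.6139 -28.3431]
m 60 0.13 [-15.3041  26.7759  99.6065  46.5009  53.3702 -13.9796]
```

```bash
python3 - <<'E'
from h import *
for L in(30,37,44):
  for h in range(0,40,10):
    for z in(0,.06,.12):
      r=ctrl.ik(tcp(SL+[0,0,z],h,L=L),ori(h,L)); print("g",L,h,z,None if r is None else r.round(0))
for L in(30,37,44):
  for h in range(30,81,10):
    for z in(.03,.08,.13): 
      r=ctrl.ik(tcp(SH+[0,0,z],h,L=L),ori(h,L)); print("m",L,h,z,None if r is None else r.round(0))
E
```

```text
g 30 0 0 [-34.  32. 129. 112.  18. -53.]
g 30 0 0.06 [-34.  23. 126.  69.  17.  -9.]
g 30 0 0.12 [-34.  14. 121.  42.  25.  21.]
g 30 10 0 [-38.  32. 127.  91.  22. -44.]
g 30 10 0.06 [-38.  23. 124.  62.  25. -14.]
g 30 10 0.12 [-38.  15. 119.  44.  32.   7.]
g 30 20 0 [-41.  33. 124.  75.  27. -40.]
g 30 20 0.06 [-41.  24. 121.  56.  32. -18.]
g 30 20 0.12 [-41.  17. 117.  43.  39.  -3.]
g 30 30 0 [-42.  33. 120.  62.  33. -38.]
g 30 30 0.06 [-42.  25. 118.  50.  39. -23.]
g 30 30 0.12 [-42.  18. 114.  41.  46. -11.]
g 37 0 0 [-38.  37. 134. 133.  30. -79.]
g 37 0 0.06 [-38.  25. 131. 108.  23. -51.]
g 37 0 0.12 [-38.  15. 127.  73.  23. -13.]
g 37 10 0 [-42.  36. 131. 112.  31. -71.]
g 37 10 0.06 [-42.  26. 128.  88.  28. -44.]
g 37 10 0.12 [-42.  16. 124.  65.  32. -17.]
g 37 20 0 [-45.  36. 127.  92.  33. -62.]
g 37 20 0.06 [-45.  27. 125.  73.  35. -40.]
g 37 20 0.12 [-45.  18. 121.  59.  40. -22.]
g 37 30 0 [-47.  36. 123.  75.  37. -55.]
g 37 30 0.06 [-47.  28. 121.  62.  41. -39.]
g 37 30 0.12 [-47.  20. 117.  53.  48. -26.]
g 44 0 0 [-42.  44. 140. 141.  47. -93.]
g 44 0 0.
[... 2204 characters left out ...]
 23. 115.  79.  28. -20.]
m 44 40 0.03 [-15.  37. 116.  93.  35. -49.]
m 44 40 0.08 [-15.  30. 114.  81.  35. -35.]
m 44 40 0.13 [-15.  25. 112.  70.  37. -21.]
m 44 50 0.03 [-17.  37. 111.  78.  41. -43.]
m 44 50 0.08 [-17.  32. 110.  70.  43. -33.]
m 44 50 0.13 [-17.  26. 107.  63.  46. -23.]
m 44 60 0.03 [-19.  39. 106.  66.  48. -41.]
m 44 60 0.08 [-19.  33. 105.  61.  51. -33.]
m 44 60 0.13 [-19.  29. 102.  56.  55. -25.]
m 44 70 0.03 [-19.  40. 100.  57.  56. -40.]
m 44 70 0.08 [-19.  35.  99.  54.  59. -34.]
m 44 70 0.13 [-19.  31.  97.  51.  63. -28.]
m 44 80 0.03 [-19.  42.  95.  50.  63. -41.]
m 44 80 0.08 [-19.  38.  93.  48.  67. -36.]
m 44 80 0.13 [-19.  33.  91.  46.  71. -31.]
```

```bash
sed -i 's/^LEAN=37./LEAN=36./; s/^GZ=.07$/GZ=.074/' h.py; python3 - <<'E'
from h import *
h=5
for z in(0,.1,.15): print(ctrl.ik(tcp(SL+[0,0,z],h),ori(h)))
ctrl.command_gripper(.74)
ctrl.goto(tcp(SL+[0,0,.15],h),ori(h))
print(ctrl.current_t(),ctrl.current_tool_pos(),tcp(SL+[0,0,.15],h),ctrl.current_grip_width())
for n in("scene","top"): cv2.imwrite(f"pics/{n}1.png",ctrl.read_camera(n))
E
```

```text
[-39.5536  35.0871 132.0296 118.9299  28.1105 -70.61  ]
[-39.5536  17.9351 126.1418  71.8153  25.7252 -18.5044]
[-39.5536  10.9576 122.0978  53.4957  30.8656   2.2298]
2.75 [ 0.487  -0.1367  0.2089] [ 0.4864 -0.1358  0.2086] 0.7393540356569243
```

View pics/scene1.png

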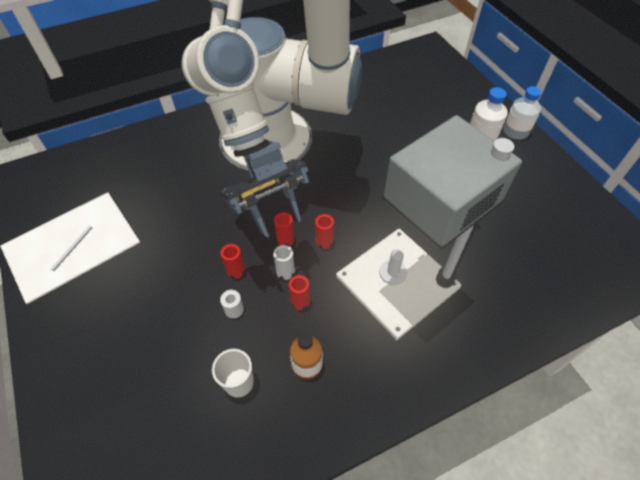

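View pics/top1.png

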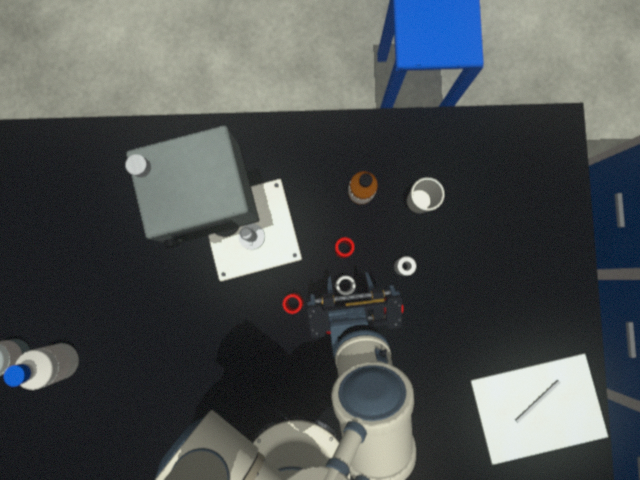

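```bash
python3 - <<'E'
from h import *
h=5
print(ctrl.move_l(tcp(SL,h),vel=.12,contact_N=12),ctrl.current_tool_pos(),tcp(SL,h),ctrl.current_t())
print(ctrl.current_contact_force())
for n in("scene","top"): cv2.imwrite(f"pics/{n}2.png",cv2.resize(ctrl.read_camera(n)[180:360,200:440],None,fx=3.3,fy=3.3))
E
```

```text
False [ 0.4865 -0.136   0.0589] [ 0.4864 -0.1358  0.0586] 4.25
[ 0.0441 -0.7011  1.0364]
```

View pics/scene2.png

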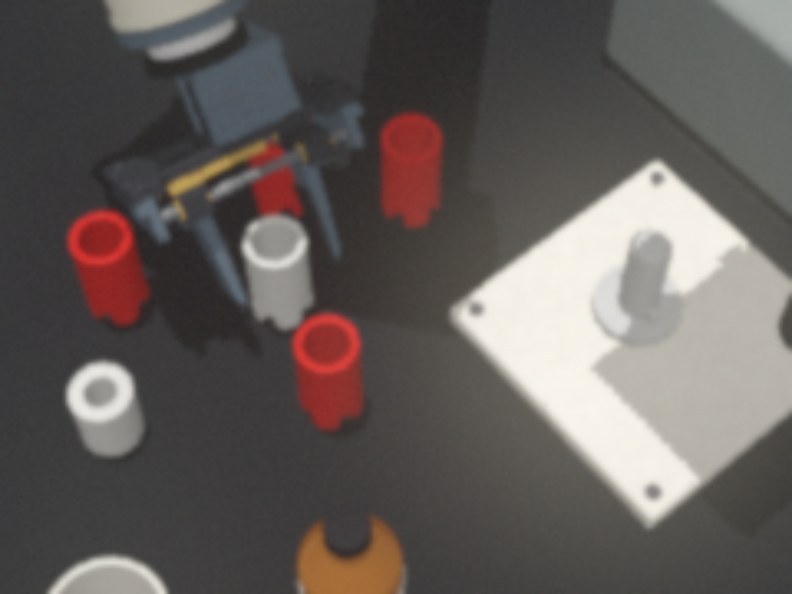

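View pics/top2.png

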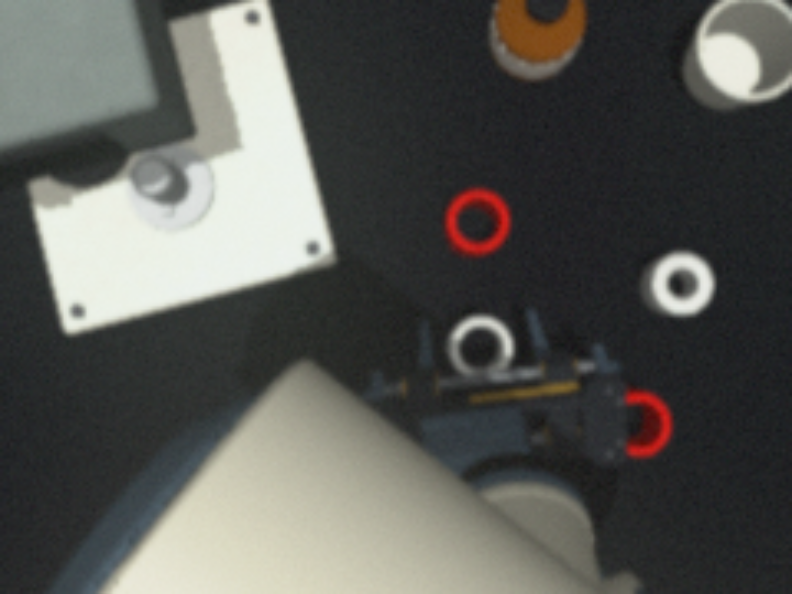

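```bash
python3 - <<'E'
from h import *
h=5
ctrl.command_gripper(0.0)
print(ctrl.current_grip_width()*91,ctrl.current_contact_force(),ctrl.current_tool_pos())
ctrl.move_l(tcp(SL+[0,0,.13],h),vel=.12)
print(ctrl.current_grip_width()*91,ctrl.current_contact_force(),ctrl.current_wrist_torque(),ctrl.current_t())
for n in("scene","top"): cv2.imwrite(f"pics/{n}3.png",cv2.resize(ctrl.read_camera(n)[150:330,200:440],None,fx=3.3,fy=3.3))
E
```

```text
44.553628434172715 [-0.9449 -0.2006  4.005 ] [ 0.4865 -0.1358  0.0587]
44.997794176845716 [-0.7031  0.8893 -2.5371] [0.0115 0.6513 0.0371] 6.0583
```

View pics/scene3.png

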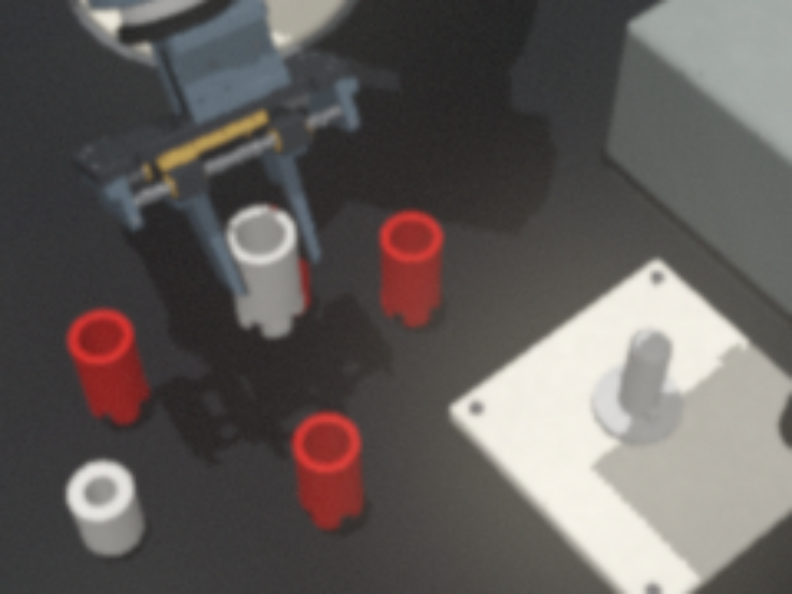

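View pics/top3.png

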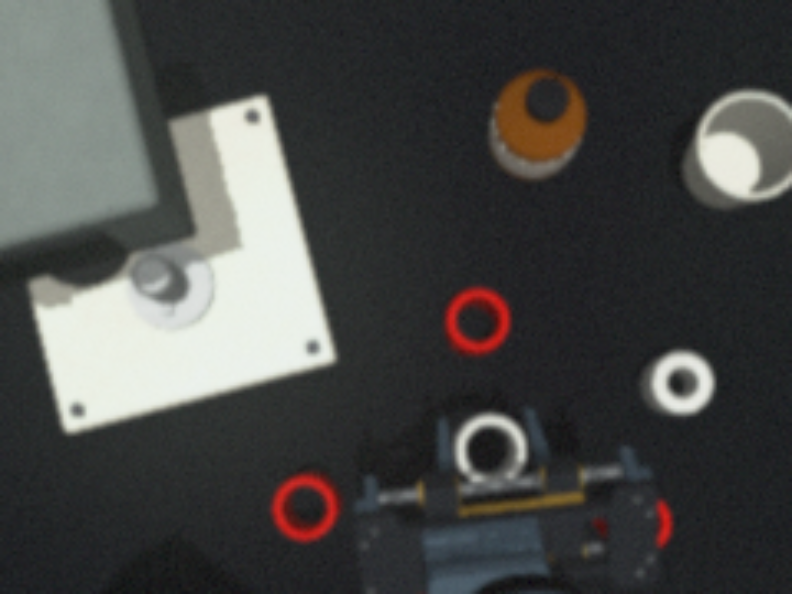

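```bash
python3 - <<'E'
from h import *
# sleeve top centre at z=.22 from both views; hand-read ring centres, then white-mask check
P=tcp(SL+[0,0,.13],5)
print("cmd",P,"act",ctrl.current_tool_pos())
print("top",onplane("top",200+491/3.3,150+450/3.3,.22),"scn",onplane("scene",200+262/3.3,150+236/3.3,.22),tri((200+491/3.3,150+450/3.3),(200+262/3.3,150+236/3.3)))
c=onplane("scene",200+262/3.3,150+236/3.3,.22)[:2]
for a in range(-75,90,15): print(a,proj("scene",[*(c+.023*np.array([np.cos(np.radians(a)),np.sin(np.radians(a))])),.142])-0)
h=24;f=np.array([np.cos(np.radians(13.8)),np.sin(np.radians(13.8)),0])
for F in(SH-.06*f+[0,0,.135],SH+[0,0,.118],SH+[0,0,.03]): print(ctrl.ik(tcp(F,h),ori(h)))
E
```

```text
cmd [ 0.4864 -0.1358  0.1886] act [ 0.4862 -0.1356  0.188 ]
top [ 0.4754 -0.137   0.22  ] scn [ 0.4771 -0.138   0.22  ] (array([ 0.4753, -0.1373,  0.2174]), np.float64(0.00040345940233049065))
-75 [274.0378 246.9664]
-60 [275.8962 248.4346]
-45 [278.1797 249.4308]
-30 [280.7295 249.8829]
-15 [283.366  249.7577]
0 [285.9035 249.0644]
15 [288.1635 247.8531]
30 [289.9894 246.2113]
45 [291.257  244.2559]
60 [291.8833 242.1244]
75 [291.8313 239.9641]
[ -8.8089  16.2786 117.3407  52.4448  23.6869  12.4721]
[ -5.6747  21.9125 111.0758  50.0699  22.3017  17.3866]
[ -5.6747  32.16   115.5253  89.8282  16.9178 -24.5693]
```

```bash
python3 - <<'E'
from h import *
h=24;f=np.array([np.cos(np.radians(13.8)),np.sin(np.radians(13.8)),0])
ctrl.goto(tcp(SH-.06*f+[0,0,.135],h),ori(h))
print(ctrl.current_contact_force(),ctrl.current_t())
print(ctrl.move_l(tcp(SH+[0,0,.122],h),vel=.08,contact_N=10))
print(ctrl.current_contact_force(),ctrl.current_t(),ctrl.current_tool_pos(),tcp(SH+[0,0,.122],h))
for n in("scene","top"):
    im=ctrl.read_camera(n);cv2.imwrite(f"pics/{n}4f.png",im)
s=cv2.imread("pics/scene4f.png");t=cv2.imread("pics/top4f.png")
cv2.imwrite("pics/s4.png",cv2.resize(s[180:300,330:490],None,fx=5,fy=5,interpolation=cv2.INTER_CUBIC))
cv2.imwrite("pics/t4.png",cv2.resize(t[190:310,190:350],None,fx=5,fy=5,interpolation=cv2.INTER_CUBIC))
E
```

```text
[-0.0883 -0.0173 -2.8279] 7.0833
False
[ 0.0433  0.2208 -2.4524] 8.0 [0.6163 0.1018 0.1805] [0.6167 0.1017 0.1806]
```

View pics/s4.png

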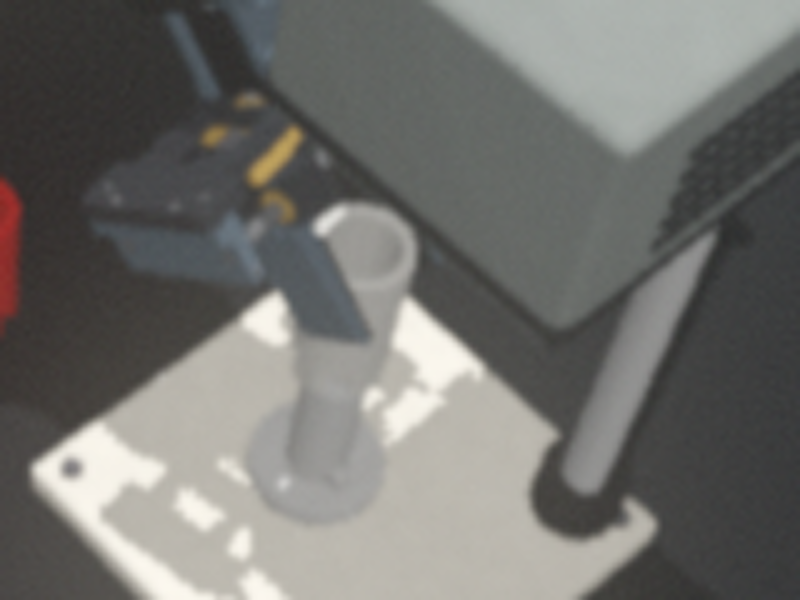

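View pics/t4.png

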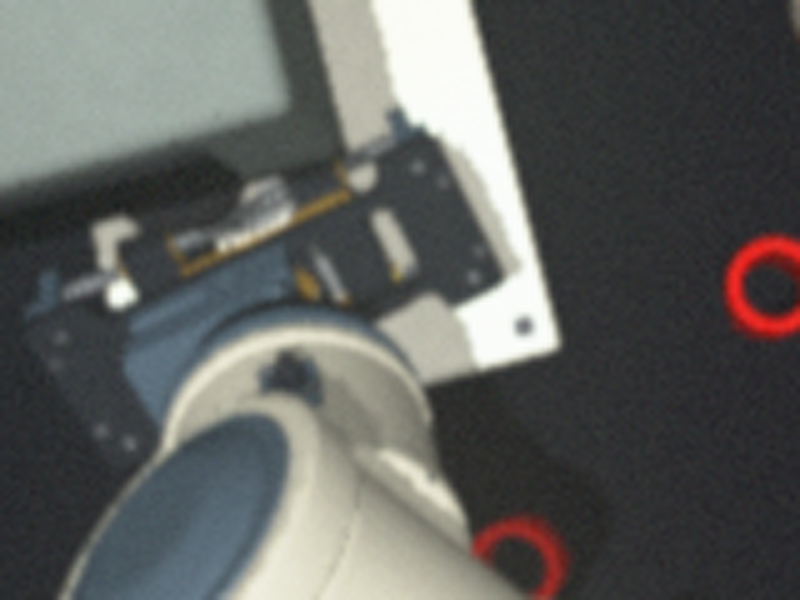

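```bash
python3 - <<'E'
from h import *
h=24
for z in(.112,.106,.100,.09):
    r=ctrl.move_l(tcp(SH+[0,0,z],h),vel=.025,contact_N=6)
    p=ctrl.current_tool_pos()
    print(z,r,p-tcp(SH+[0,0,z],h),ctrl.current_contact_force(),ctrl.current_wrist_torque(),ctrl.current_t())
    if r: break
E
```

```text
0.112 False [-0.      0.     -0.0002] [ 0.4457 -0.6023 -2.1969] [-0.268   0.5466 -0.0251] 8.65
0.106 False [-0.0001  0.     -0.0002] [-0.4109  0.2237 -2.8368] [-0.1952  0.6249 -0.0245] 9.0417
0.1 False [-0.0001  0.0001 -0.0002] [ 0.0204  1.9237 -3.836 ] [0.0037 0.6539 0.1464] 9.4333
0.09 False [-0.0001  0.0001 -0.0001] [ 0.4205  2.7089 -3.7662] [0.2403 0.6355 0.2539] 9.9833
```

```bash
python3 - <<'E'
from h import *
h=24
S=SH.copy()
for d in((0,.0006),(0,.0012)):
    S=SH+[*d,0]
    ctrl.move_l(tcp(S+[0,0,.09],h),vel=.02); ctrl.sleep(.1); print(d,ctrl.current_contact_force(),ctrl.current_wrist_torque())
for z in(.07,.055,.046):
    r=ctrl.move_l(tcp(S+[0,0,z],h),vel=.04,contact_N=6)
    print(z,r,ctrl.current_tool_pos()-tcp(S+[0,0,z],h),ctrl.current_contact_force(),ctrl.current_wrist_torque(),ctrl.current_t())
    if r: break
E
```

```text
(0, 0.0006) [ 0.2447 -0.4098 -2.9014] [-0.2102  0.5211 -0.0005]
(0, 0.0012) [-0.7401 -0.5597 -3.4277] [-0.2744  0.6249 -0.009 ]
0.07 False [ 0.0001 -0.      0.0001] [ 0.3498 -0.334  -3.106 ] [-0.2584  0.5761  0.0024] 11.3333
0.055 False [ 0.0001 -0.      0.0002] [ 0.896   0.8611 -3.0758] [-0.2713  0.5839  0.0441] 11.8583
0.046 False [ 0.     -0.      0.0002] [ 0.4812 -0.1827 -3.7909] [-0.2052  0.5596  0.0297] 12.2333
```

```bash
python3 - <<'E'
from h import *
h=24
S=SH+[0,.0012,0]
r=ctrl.move_l(tcp(S+[0,0,.036],h),vel=.012,contact_N=5)
print(r,ctrl.current_tool_pos()-tcp(S+[0,0,0],h),ctrl.current_contact_force(),ctrl.current_wrist_torque(),ctrl.current_t())
ctrl.sleep(.1);print(ctrl.current_contact_force(),ctrl.current_tool_pos()-tcp(S,h))
E
```

```text
True [0.0002 0.0001 0.042 ] [-2.3524 -1.7562  8.5887] [ 0.0565 -0.0407 -0.024 ] 12.7167
[-1.442   0.9212  7.3687] [0.0002 0.0001 0.042 ]
```

```bash
python3 - <<'E'
from h import *
S=SH+[0,.0012,0]; z=.042; h=24
while h<84:
    h+=3
    ctrl.move_l(tcp(S+[0,0,z],h),vel=.02,ori=ori(h))
    F=ctrl.current_contact_force()
    print(h,round(z,4),round(ctrl.current_tool_pos()[2]-tcp(S,h)[2],4),F,ctrl.current_wrist_torque()[2].round(3),round(ctrl.current_t(),2))
    if np.hypot(F[0],F[1])>15 or F[2]>20: print("high");break
    if F[2]<3:
        r=ctrl.move_l(tcp(S+[0,0,z-.003],h),vel=.015,contact_N=5)
        zz=ctrl.current_tool_pos()[2]-tcp(S,h)[2]; print("  probe",r,round(zz,4),ctrl.current_contact_force())
        if zz<.0395: print("IN");break
        z=zz
    elif F[2]>11: z+=.0003
E
```

```text
27 0.042 0.0421 [0.982  0.1489 1.0501] -0.113 13.07
  probe True 0.0416 [-4.2775 -1.174  11.963 ]
30 0.0416 0.0417 [0.5537 0.3728 2.5788] 0.089 13.53
  probe True 0.0413 [-5.2965 -1.5907 12.4043]
33 0.0413 0.0414 [0.8001 1.2379 5.297 ] 0.107 13.98
36 0.0413 0.0414 [0.2385 0.7672 4.3484] 0.098 14.23
39 0.0413 0.0413 [ 0.4536 -0.2548  4.483 ] -0.077 14.48
42 0.0413 0.0413 [-0.0882 -0.1671  5.4624] 0.078 14.73
45 0.0413 0.0413 [-0.5309  2.2471  3.585 ] 0.103 14.98
48 0.0413 0.0412 [-0.6691 -0.0087  2.7229] -0.033 15.23
  probe True 0.0405 [-3.6809 -1.602  11.3837]
51 0.0405 0.0406 [ 0.2822 -1.3288  5.6535] -0.043 15.69
54 0.0405 0.0402 [ 1.5045  2.0015 -1.9077] 0.082 15.94
  probe False 0.0371 [-0.2684  3.1574 -4.4649]
IN
```

```bash
python3 - <<'E'
from h import *
S=SH+[0,.0012,0]; h=54
F0=ctrl.current_contact_force()
r=ctrl.move_l(tcp(S+[0,0,.024],h),vel=.015,contact_N=8)
print(r,ctrl.current_tool_pos()[2]-tcp(S,h)[2],ctrl.current_contact_force(),ctrl.current_wrist_torque(),ctrl.current_t())
for n in("scene","top"):
    im=ctrl.read_camera(n);cv2.imwrite(f"pics/{n}5f.png",im)
s=cv2.imread("pics/scene5f.png")
cv2.imwrite("pics/s5.png",cv2.resize(s[180:300,330:490],None,fx=5,fy=5,interpolation=cv2.INTER_CUBIC))
E
```

```text
True 0.029394950242450202 [-0.3659 -1.3846  6.8147] [ 0.212  -0.1869  0.0823] 16.8917
```

View pics/s5.png

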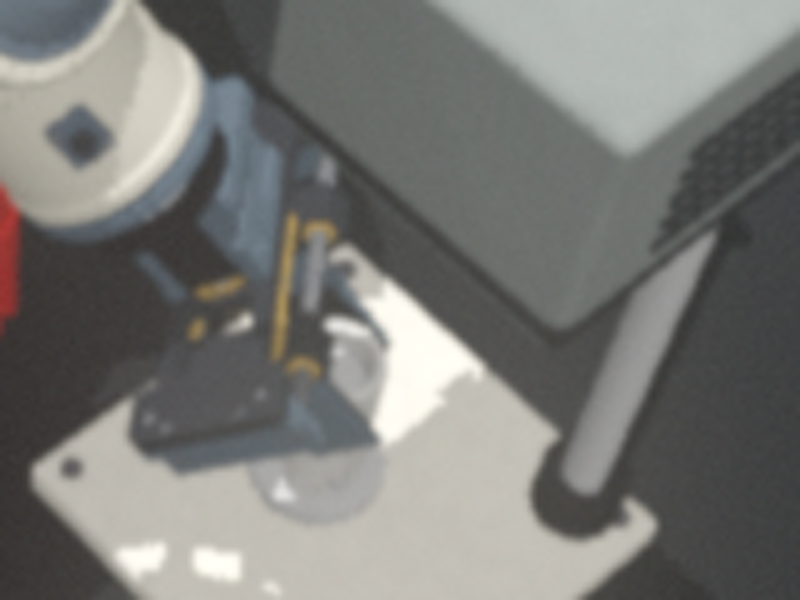

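```bash
python3 - <<'E'
from h import *
S=SH+[0,.0012,0]; h=54
r=ctrl.move_l(tcp(S+[0,0,.0265],h),vel=.008,contact_N=9)
print(r,ctrl.current_tool_pos()[2]-tcp(S,h)[2],ctrl.current_contact_force(),ctrl.current_t())
# wiggle: torque shows that the pin blocks turning
for d in(3,6,0,-3,-6,0):
    z=ctrl.current_tool_pos()[2]-tcp(S,h+d)[2]
    ctrl.move_l(tcp(S+[0,0,.0294],h+d),vel=.02,ori=ori(h+d)); print(d,ctrl.current_contact_force(),ctrl.current_wrist_torque()[2].round(3))
print(ctrl.current_t())
E
```

```text
True 0.029442716939468455 [-2.4878 -1.5393  8.7802] 17.2
3 [0.0203 3.506  2.1697] 0.227
6 [-1.6208  6.193   3.6805] 0.418
0 [-1.8811  0.2407  1.5669] 0.183
-3 [0.3532 5.3811 1.1865] 0.307
-6 [-0.0448  3.2568  0.6405] 0.506
0 [-0.3744 -0.4872  3.9477] 0.001
18.7167
```

```bash
python3 - <<'E'
from h import *
ctrl.command_gripper(.78); ctrl.sleep(.2)
print(ctrl.current_grip_width(),ctrl.current_contact_force(),ctrl.current_wrist_torque())
p=ctrl.current_tool_pos();R=ctrl.current_eef_rot()
print(ctrl.move_l(p-.13*R[:,1],vel=.1,contact_N=10),ctrl.current_contact_force(),ctrl.current_tool_pos())
try:
    p=ctrl.current_tool_pos(); ctrl.move_l(p+[-.10,-.10,.03],vel=.15)
except ctrl.MotionError as e: print(e)
print(ctrl.current_t())
for n in("scene","top"):
    im=ctrl.read_camera(n);cv2.imwrite(f"pics/{n}6f.png",im)
s=cv2.imread("pics/scene6f.png");t=cv2.imread("pics/top6f.png")
cv2.imwrite("pics/s6.png",cv2.resize(s[200:300,330:463],None,fx=6,fy=6,interpolation=cv2.INTER_CUBIC))
E
```

```text
0.7815593213577767 [-0.2912  0.4684  0.1891] [-0.291   0.1895  0.0151]
False [ 0.3194  0.8461 -0.2053] [0.568  0.0459 0.1927]
22.075
```

View pics/s6.png

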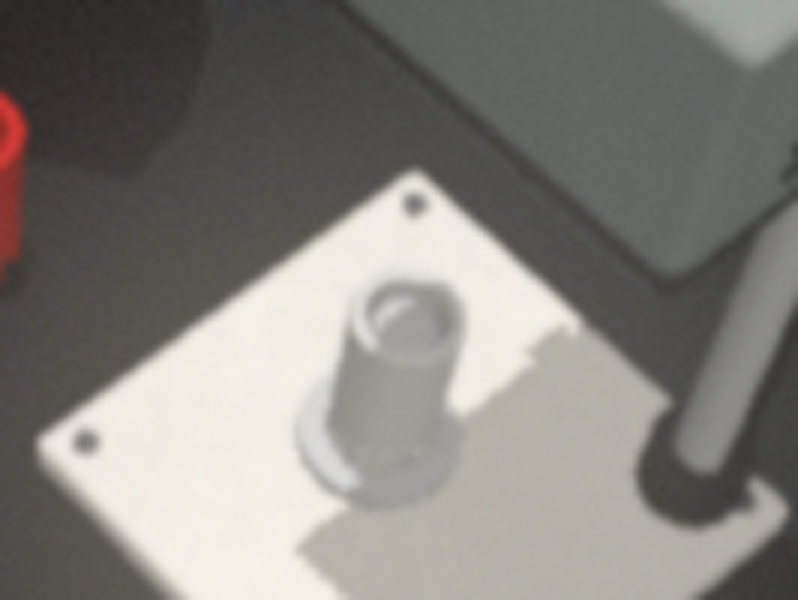

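View pics/scene6f.png

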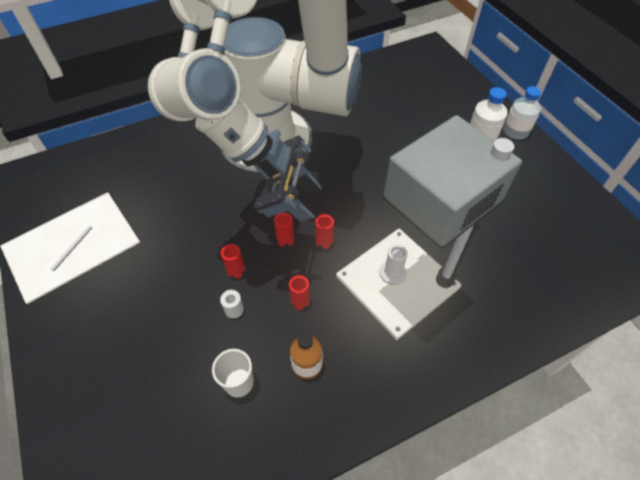

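View pics/top6f.png

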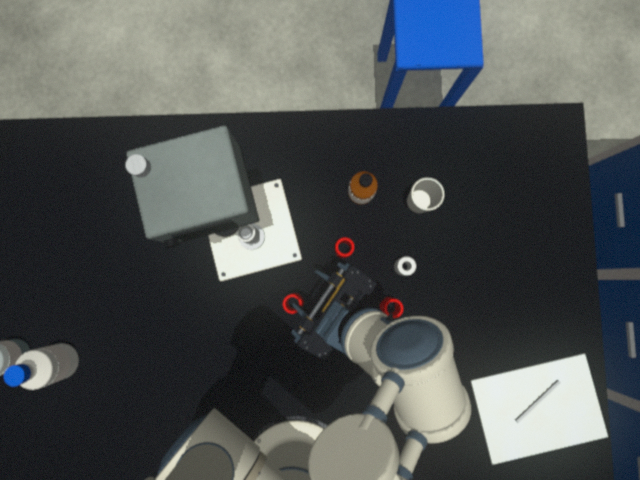

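```bash
python3 - <<'E'
from h import *
for z in(.11,.12,.132): print(z,proj("scene",[.6063,.098,z]))
s=cv2.imread("pics/scene6f.png");cv2.imwrite("pics/s7.png",cv2.resize(s[240:288,372:420],(600,600),interpolation=cv2.INTER_CUBIC))
print(ctrl.current_contact_force(),ctrl.current_tool_pos())
E
```

```text
0.11 [397.5467 254.0459]
0.12 [398.1132 251.7448]
0.132 [398.8045 248.9371]
[0.385  0.1173 0.4933] [ 0.4682 -0.0536  0.2226]
```

View pics/s7.png

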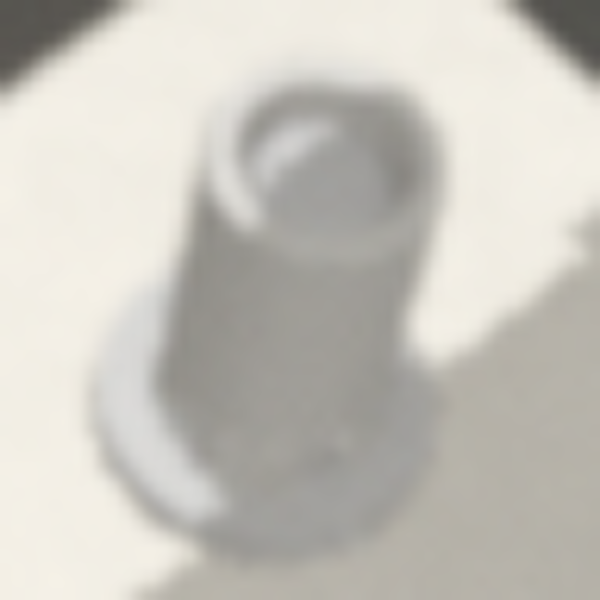

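```bash
python3 - <<'E'
from h import *
ctrl.sleep(.3);print(ctrl.current_contact_force(),ctrl.current_dq().round(2),ctrl.current_t());ctrl.sign_off()
E
```

```text
[-0.8743  0.1527 -0.6625] [-0.24 -0.    0.04 -0.05  0.02 -0.08] 22.475
the job is handed in; nothing more can be done
```

The sleeve is home on the collar with its slots over the cross-pin. I let go of it and handed the job in at 22.5 s.

**What I did:** I gripped the sleeve with a 36° lean and slid it down the shaft while holding it. It met the pin 42 mm above the bench, the height expected for teeth on the pin. Under a light press of mostly 1 to 12 N I turned it 30°, until it dropped in and stopped on the collar. I then opened the gripper and backed straight out along the lean.

**Checks that agreed:**
- **Seating:** the gripper was 29.4 mm above its zero-foot height when the sleeve stopped, against a nominal 30 mm. It did not move when pressed again. The difference fits the sleeve slipping about 1 mm in the grip while it was pressed on the pin.
- **Last pictures:** the rim is at the seated height (about row 253, against 251.7 predicted for home and 248.9 for 12 mm high). The shaft's end shows inside the bore, and a mark at the foot looks like the pin's end in a slot.
- **Bystanders:** the spacer, bottle, beaker and red look-alikes appear in their original places, and the robot was clear of everything.

**Checks that were unclear:**
- **Turning back and forth:** a ±6° twist after seating gave no clear torque evidence either way.
- **Camera angle:** my estimates of the slot angle from the pictures differed by about 15°, so the engagement was found by feel.

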